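# Sweep the stray nuts into the scoop pan

### The arm

A 6-joint arm with a two-finger parallel gripper is mounted at the origin on the work surface. World frame = base frame: x ahead of the robot, y to its left, z up, the work surface at z = 0. Lengths are in mm, angles in rad, forces in N, time in s.
With the tool pointing down it reaches from about 300 to 775 mm from the base axis. Payload 14.6 kg.
Tool frame: the origin (TCP) lies at the very end of the fingers, on their centre line; the grasp point (between the pads) lies 19 mm behind it; z points along the fingers, y is the line along which they close (so a half turn about z gives the same grasp; the last joint's range is limited). The gripper opens to 94 mm and grips with 3 to 60 N. Pads are 16 mm wide; open, the fingers measure 119 mm over their backs; the gripper's body (75 mm by 177 mm) begins 78 mm behind the grasp point.
Start: joints at [-1.38, 0.3, 1.521, -0, 1.321, -0.067], TCP at [140.218, -531.816, 172.246] pointing down, gripper open.
Joint ranges: [-3.03, 3.03], [-0.79, 2.21], [0.23, 2.52], [-1.04, 4.18], [0, 3.07], [-2.55, 2.55]. Speed limits (rad/s): [2.22, 2.22, 2.57, 3.14, 3.14, 3.14].

### API

Orientations are given as [roll, pitch, yaw] about the fixed x, y, z axes, in that order (R = Rz(yaw) Ry(pitch) Rx(roll)).
In Python, from cell import manip gives the robot as it stands.
- The arm moves only by the tool servo_tool, never from a script. Its argument "rows" is a list of rows, each a list of 7 numbers: the turn, a rotation vector about the world's x, y, z in degrees, then the shift along the world's x, y, z in mm, then the closure, from 0 (fully open) to 1 (shut). In form: [[rx, ry, rz, dx, dy, dz, fingers], ...]. A call has 1 to 20 rows; each row shifts and turns the commanded pose from where the row before left it; what a row does not reach is not made up. A row lasts 1/8 s, in which the tool goes at most 62.5 mm and 10.7 degrees, less where a joint would pass 70% of its speed; a pose out of reach is approached as far as the arm can. A call with a gripper value outside its range is refused whole. The fingers move at their own pace and stop on an object; "grip_force" is the grip in N (left out, the last holds). Time passes only in rows, so rows that do not move let the fingers close. It gives the time, the measured TCP pose, the force, the opening and the grip force at its end, in the units of the state.
- manip.read_state(): the state, without advancing time (a new reading comes with each control period).
- manip.camera(name): name is "scene" or "top" or "wrist"; returns the picture (480x640x3 uint8, red, green, blue); there is no depth.
- manip.camera_info(name): a dict with "fx", "fy", "cx", "cy" (pixels), "position" and "rotation" of the camera in the world; the wrist camera has in their place "T_tool_cam" (4x4, takes a point from camera to tool coordinates, whose origin is the TCP and whose axes are the flange's). Camera axes: x right, y down, z forward; pixel columns grow to the right and rows downward; lengths in mm; the calibration is good to about 2 mm. The wrist camera is an equidistant fisheye: a pixel r from the principal point sees the ray r / f radians off the axis. A picture is of the moment at which its call begins: read the wrist's pose just before it. camera_info takes no time and is no camera call.
- manip.sign_off(): hands the job in; it is judged then, once.
The state is a dict: "clock": time; "joints": joint angles; "qd": joint speeds; "effort": joint torques, N m; "eef_pos": TCP position; "eef_rot": TCP orientation; "wrist_force": force on the tool from outside, world axes, zero at the start; "moment": the same for the moment, N m; "finger_gap": finger opening in mm; "finger_force": force on a finger pad.
Only numpy, scipy, OpenCV 4.12 (cv2) and the standard library are available. Lean on these libraries where they do the work, as an engineer would, in place of code of your own. Each camera call takes 0.05 s, during which the arm holds its last target. There are 200 camera calls.

### The job

Clear the three stray hexagon nuts off the gearbox bench: sweep them with your fingertips along the bench top through the open mouth of the three-sided steel scoop pan, until all three lie completely inside it, on its floor. Push them only, gently: do not pinch or lift them. Leave the gear, bearing ring, upright socket and everything else on the bench where they stand.

Things in the scene. Friction and masses are not known exactly. Their poses are not given: they have to be found in the camera images.
- nut0: Large plain dark-steel hexagon nut, 36 mm across flats, 41.5 mm across corners, 21.5 mm high, with a 23 mm hole, about 110 g, lying flat and loose on the bench. Origin: centre of its underside; z up along its hole.
- nut1: Another identical hexagon nut (36 mm across flats, 41.5 mm across corners, 21.5 mm high), same origin and axes.
- nut2: Another identical hexagon nut (36 mm across flats, 41.5 mm across corners, 21.5 mm high), same origin and axes.
- nut0_mid (a point): Middle of that nut, on its axis, 10.75 mm above its underside.
- nut1_mid (a point): Middle of that nut, on its axis, 10.75 mm above its underside.
- nut2_mid (a point): Middle of that nut, on its axis, 10.75 mm above its underside.
- pan: Bare sheet-steel scoop pan, fixed: walls 4 mm thick, 30 mm high on three sides; its -y side is open (the mouth). Inside 180 mm wide (x), 130 mm deep (y: -65 mm at the mouth edge, +65 mm at the back wall). Floor level with the bench, no step at the mouth. Origin: middle of the floor, at bench height; +y points from mouth to back wall. A bar handle stands out 34 mm behind the back.
- pan_mouth (a point): Middle of the mouth edge of the pan, at bench height, 65 mm from the pan's origin towards its -y.
- gear: Loose steel spur gear lying flat, 50 mm diameter, 20 mm high with a hub 28 mm across rising to 28 mm; leave alone. Origin: centre of its underside.
- race: Loose plain round steel bearing ring lying flat, 52 mm outside, 34 mm inside, 18 mm high; leave alone. Origin: centre of its underside.
- socket: Loose round dark-steel wrench socket standing upright, 30 mm diameter, 42 mm tall; leave alone. Origin: centre of its underside.
- shaft: Loose stepped steel shaft standing upright at the far side of the bench, 60 mm diameter at the foot, 75 mm tall; leave alone. Origin: centre of its underside.
- tin: Blue tin at the far side, 80 mm diameter, 70 mm tall; leave alone. Origin: centre of its underside.

How it is judged (in metres and radians):
At the end, for the whole second after the job is handed in: Each nut's middle is between the pan's side walls and at least 20 mm inside the mouth edge, and the nuts rest on the pan floor, not on each other (middles below 24 mm), still. Every other part is within 20 mm of where it stood; gear, ring and socket are level (0.3 rad) (y of nut0_mid in the frame of pan between -0.045 and 0.066 m and x of nut0_mid in the frame of pan between -0.091 and 0.091 m and height (world z) of each of nut0_mid, nut1_mid, nut2_mid below 0.024 m and linear speed of each of nut0, nut1, nut2 below 0.02 m/s and y of nut1_mid in the frame of pan between -0.045 and 0.066 m and x of nut1_mid in the frame of pan between -0.091 and 0.091 m and y of nut2_mid in the frame of pan between -0.045 and 0.066 m and x of nut2_mid in the frame of pan between -0.091 and 0.091 m and distance of each of gear, race, socket, shaft, tin from where it was at the start of the episode below 0.02 m and angle between each of gear, race, socket's own z axis and vertical below 0.3 rad); the robot touches nothing.
It fails at once if a nut is lifted off the bench (height (world z) of any of nut0_mid, nut1_mid, nut2_mid above 0.032 m).
It fails at once if a nut is pinched between the fingers, or jammed hard (over 30 N) (contact force between the fingers and nut0 above 30 N or contact force between the fingers and nut1 above 30 N or contact force between the fingers and nut2 above 30 N).
It fails at once if another part on the bench is shifted by 20 mm or more, or knocked over (distance of any of gear, race, socket, shaft, tin from where it was at the start of the episode above 0.02 m or angle between any of gear, race, socket, shaft, tin's own z axis and vertical above 0.3 rad).
It also fails if it takes over 72 s, if anything falls off the work surface, if the arm or the gripper's body presses on something with over 40 N, if the wrist force passes 120 N, or if a joint passes its speed limit or range.

## Working session

There is one attempt and no reset: what is moved stays moved. The work goes in short steps, Python scripts to look and compute and a tool call to move; the robot and the scene stay as the last step left them, time stands still between calls to the robot, and variables do not carry over. Pictures are saved under pics/ and viewed, at most 10 in all, crops included, and the job is handed in when it is done.

Besides the shell and the picture viewer there is one more tool, called after "Call:" by a JSON object that holds its "api" and its "payload". servo_tool: Moves the arm, as the interface text tells. Its arguments: {"type":"object","properties":{"rows":{"type":"array","items":{"type":"array","items":{"type":"number"}}},"grip_force":{"type":"number"}},"required":["rows"]}

```bash
mkdir -p pics
python3 - <<'E'
from cell import manip
import cv2
for n in("top","scene"):
    cv2.imwrite(f"pics/{n}0.png",manip.camera(n)[:,:,::-1]); print(n,manip.camera_info(n))
s=manip.read_state();print(s)
E
```

```text
top {'fx': 576.6780215754166, 'fy': 576.6780215754166, 'cx': 322.56916109803484, 'cy': 230.7271004961328, 'position': array([ 437.86805582,    4.25291591, 1129.01711358]), 'rotation': array([-3.00648791,  0.01451497, -1.57079307])}
scene {'fx': 606.0019052073634, 'fy': 606.0019052073634, 'cx': 322.3046434371178, 'cy': 237.88351126060383, 'position': array([1414.86438036,  -12.98736597,  607.66298848]), 'rotation': array([-2.16298216,  0.02449022,  1.51777205])}
{'clock': 0.1, 'joints': array([-1.37956952e+00,  3.00410272e-01,  1.52149694e+00,  1.34334702e-05,
        1.32069910e+00, -6.66269571e-02]), 'qd': array([ 0.00059053,  0.00086227, -0.00189754, -0.0005485 , -0.00038933,
       -0.00123345]), 'effort': array([ 1.35977672e-03, -5.32645190e+01, -3.53281081e+01,  7.09476345e-02,
        2.35492451e-02, -6.29982151e-05]), 'eef_pos': array([ 140.19038199, -531.56454285,  171.75530471]), 'eef_rot': array([-3.14058211e+00, -8.04705787e-05,  2.57850395e-01]), 'wrist_force': array([ 0.4539317 , -0.67256572,  0.65483649]), 'moment': array([-0.01560915, -0.00222748, -0.0320741 ]), 'finger_force': 0.0, 'finger_gap': 93.97077904341508}
```

View pics/top0.png

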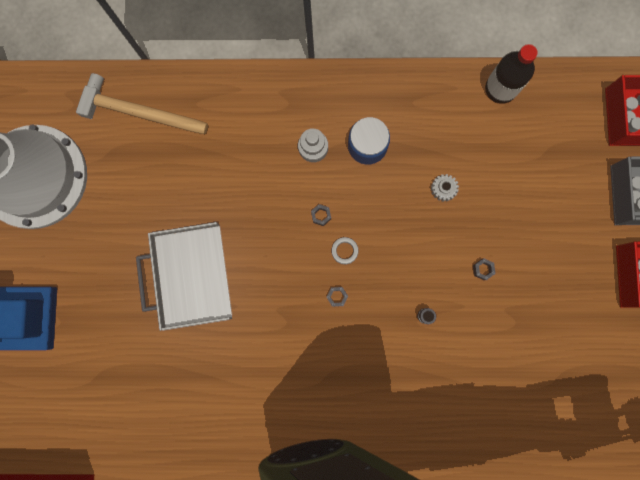

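View pics/scene0.png

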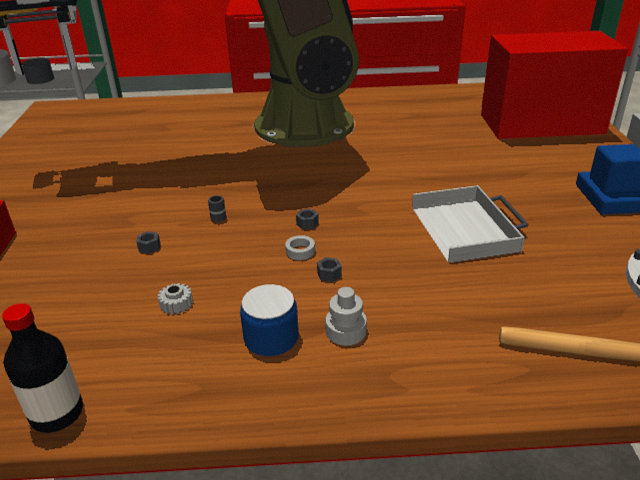

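The top view shows the nuts at (320,214), (337,296) and (485,268). The ring is at (345,251), the socket at (428,316), the gear at (446,187), and the pan spans (150–230, 225–328) with its mouth to the right. In the scene view the nuts are at (329,270), (307,219) and (148,243).

```bash
cat > h.py <<'E'
import numpy as np,cv2
from cell import manip
from scipy.spatial.transform import Rotation as Ro
def cam(n):
    i=manip.camera_info(n);return i,Ro.from_euler('xyz',i['rotation']).as_matrix(),np.array(i['position'])
def ray(n,uv):
    i,R,p=cam(n);return p,R@np.array([(uv[0]-i['cx'])/i['fx'],(uv[1]-i['cy'])/i['fy'],1])
def pt(n,uv,z):
    p,d=ray(n,uv);return p+d*(z-p[2])/d[2]
def tri(a,b):
    p,d=ray('top',a);q,e=ray('scene',b);t=np.linalg.lstsq(np.c_[d,-e],q-p,rcond=None)[0]
    x,y=p+t[0]*d,q+t[1]*e;return (x+y)/2,np.linalg.norm(x-y)
E
python3 - <<'E'
from h import *
np.set_printoptions(precision=1,suppress=True)
im=cv2.imread('pics/top0.png')
for n,a,b in [("nA",(320.5,214.5),(329,264)),("nB",(337,296),(307,214)),("nC",(485,268.5),(148.5,237)),("ring",(345,251),(300,244)),("gear",(446,187),(175,290)),("sock",(428,316),(216.5,200))]:
    print(n,tri(a,b),pt('top',a,20)[:2])
for c in [(218,224),(231,319),(161,328),(150,233)]: print('pan top',pt('top',c,30)[:2])
print('pan mouth scene', [pt('scene',c,30)[:2] for c in [(413,194),(451,249),(522,238),(477,187)]])
a=cv2.resize(im[180:340,290:510],None,fx=3.6,fy=3.6,interpolation=cv2.INTER_CUBIC)
b=cv2.resize(im[210:340,130:240],None,fx=4.5,fy=4.5,interpolation=cv2.INTER_CUBIC)
cv2.imwrite('pics/c1.png',a);cv2.imwrite('pics/c2.png',b)
E
```

```text
nA (array([620.4,  25. ,  21.2]), np.float64(1.356750127892832)) [620.6  24.4]
nB (array([462.7,  -6.1,  21.7]), np.float64(2.1292689942486116)) [462.7  -7.2]
nC (array([ 514.5, -287.9,   22.5]), np.float64(4.611747931438457)) [ 515.  -290.9]
ring (array([549.6, -21.7,  15. ]), np.float64(2.8399985091958264)) [549.1 -23. ]
gear (array([ 672.9, -217.6,   25.7]), np.float64(4.46705725094121)) [ 674.4 -221. ]
sock (array([ 425. , -174.6,   39.1]), np.float64(3.9420849616244467)) [ 424.9 -179.8]
pan top [600.8 222.2]
pan top [419.4 193.2]
pan top [402.5 325.3]
pan top [583.5 353.5]
pan mouth scene [array([422.6, 198.2]), array([608.1, 228.1]), array([586.8, 353.5]), array([407.6, 324.9])]
```

View pics/c1.png

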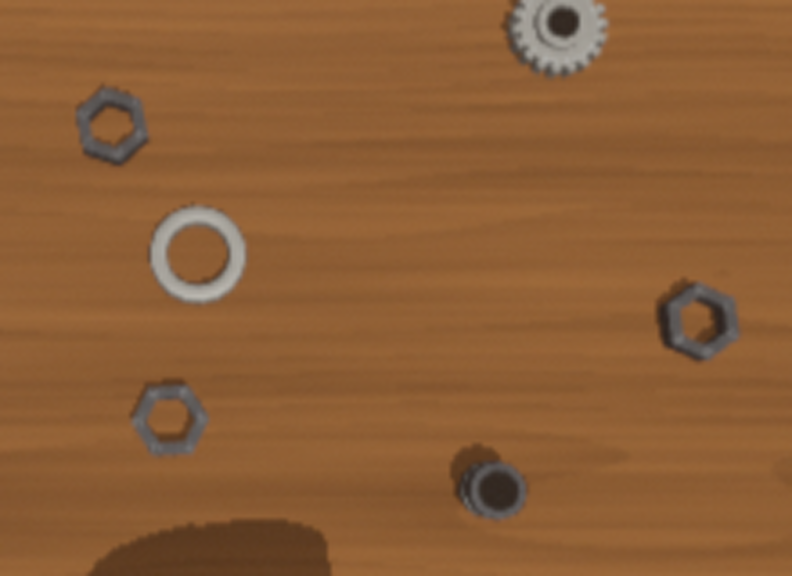

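View pics/c2.png

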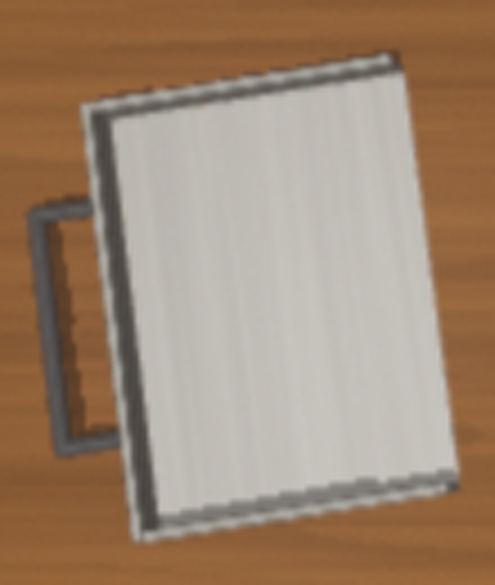

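Call:
{"api": "servo_tool", "payload": {"rows": [[0, 0, 5, 21.5, 32, -6, 0.81], [0, 0, 5, 21.5, 32, -6, 0.81], [0, 0, 5, 21.5, 32, -6, 0.81], [0, 0, 5, 21.5, 32, -6, 0.81], [0, 0, 5, 21.5, 32, -6, 0.81], [0, 0, 5, 21.5, 32, -6, 0.81], [0, 0, 5, 21.5, 32, -6, 0.81], [0, 0, 5, 21.5, 32, -6, 0.81], [0, 0, 5, 21.5, 32, -6, 0.81], [0, 0, 5, 21.5, 32, -6, 0.81], [0, 0, 5, 21.5, 32, -6, 0.81], [0, 0, 5, 21.5, 32, -6, 0.81], [0, 0, 5, 21.5, 32, -6, 0.81], [0, 0, 5, 21.5, 32, -6, 0.81], [0, 0, 5, 21.5, 32, -6, 0.81], [0, 0, 0, 0, 0, 0, 0.81], [0, 0, 0, 0, 0, 0, 0.81], [0, 0, 0, 0, 0, 0, 0.81]]}}

```text
clock: 2.35
eef_pos: [462.4, -52.5, 82.4]
eef_rot: [3.141, 0.0, 1.565]
wrist_force: [-0.1, 0.0, -0.3]
finger_gap: 17.6
finger_force: 0.0
```

Call:
{"api": "servo_tool", "payload": {"rows": [[0, 0, 0, 0, 0, -12, 0.81], [0, 0, 0, 0, 0, -16, 0.81], [0, 0, 0, 0, 0, -16, 0.81], [0, 0, 0, 0, 0, -16, 0.81], [0, 0, 0, 0, 0, -10, 0.81], [0, 0, 0, 0, 0, -6, 0.81], [0, 0, 0, 0, 0, 0, 0.81], [0, 0, 0, 0, 4, 0, 0.81], [0, 0, 0, 0, 4, 0, 0.81], [0, 0, 0, 0, 4, 0, 0.81], [0, 0, 0, 0, 4, 0, 0.81], [0, 0, 0, 0, 4, 0, 0.81], [0, 0, 0, 0, 4, 0, 0.81], [0, 0, 0, 0, 4, 0, 0.81], [0, 0, 0, 0, 4, 0, 0.81], [0, 0, 0, 0, 6, 0, 0.81], [0, 0, 0, 0, 6, 0, 0.81]]}}

```text
clock: 4.47
eef_pos: [462.7, -7.4, 6.2]
eef_rot: [-3.142, -0.0, 1.567]
wrist_force: [-0.2, -0.2, 1.3]
finger_gap: 18.2
finger_force: 0.0
```

Run:
```python
from cell import manip
import cv2
cv2.imwrite("pics/s1.png",cv2.resize(manip.camera("scene")[150:350,180:480,::-1],None,fx=2.5,fy=2.5))
```

```text
(no output)
```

View pics/s1.png

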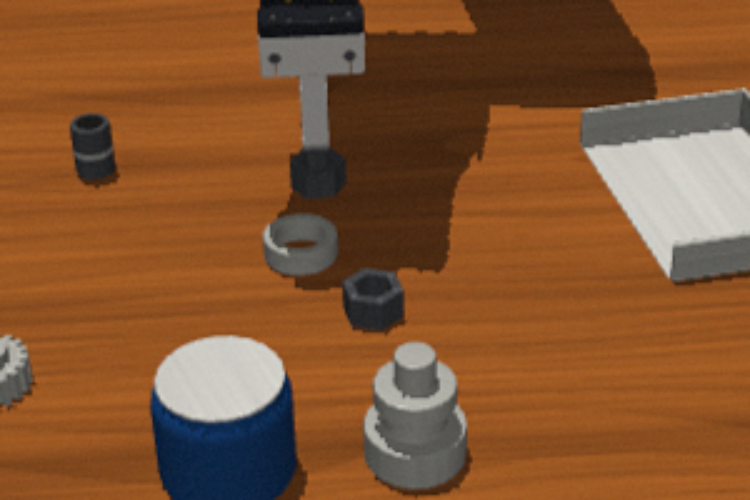

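The crop shows the finger down beside nut B, which sits at about scene (307,219). I need to check whether the nut moved.

Run:
```python
from h import *
s=manip.read_state();print(s['clock'],s['eef_pos'],s['finger_gap'])
i,R,p=cam('scene')
def pr(P):
    c=R.T@(np.array(P)-p);return c[:2]/c[2]*i['fx']+[i['cx'],i['cy']]
for P in [(462.7,-7.4,6),(462.7,-7.4,22),(462,21,11),(462,-7,11)]:print(P,pr(P))
im=manip.camera("wrist");print(manip.camera_info("wrist"))
a=manip.camera("top")[:,:,::-1]
b=cv2.resize(a[180:340,240:460],None,fx=2,fy=2)
w=cv2.resize(im[:,:,::-1],(440,330))
cv2.imwrite("pics/w1.png",np.vstack([w,b[:260]]))
cv2.imwrite("pics/s2f.png",manip.camera("scene")[:,:,::-1])
```

```text
4.525 [462.68296711  -6.91696252   6.23646909] 18.047540919620303
(462.7, -7.4, 6) [306.07777333 221.23658138]
(462.7, -7.4, 22) [305.73538157 213.90062328]
(462, 21, 11) [321.25574511 218.00745278]
(462, -7, 11) [306.17539177 218.74576837]
{'fx': 371.64829954431775, 'fy': 371.64829954431775, 'cx': 322.08387146934507, 'cy': 237.2429988286497, 'T_tool_cam': array([[ 5.40182686e-04, -9.68763435e-01, -2.47986119e-01,
         7.22883284e+01],
       [ 9.99999745e-01,  6.39087819e-04, -3.18333795e-04,
         1.43450273e-02],
       [ 4.66875049e-04, -2.47985884e-01,  9.68763533e-01,
        -2.11735468e+02],
       [ 0.00000000e+00,  0.00000000e+00,  0.00000000e+00,
         1.00000000e+00]])}
```

View pics/w1.png

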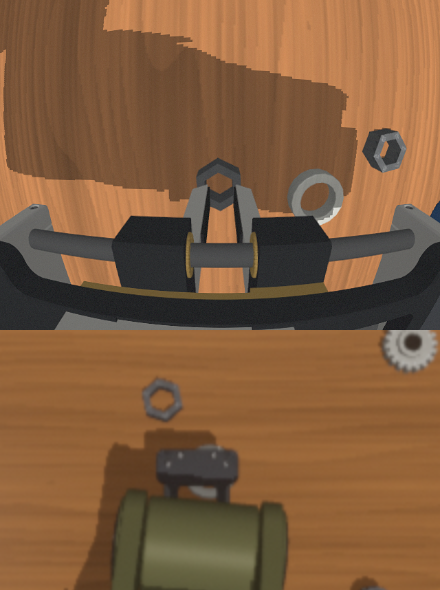

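The wrist view shows the nut straight ahead between the fingertips at about full-resolution (317,263), with the ring off to the right. I'll compute the positions.

```bash
cat >> h.py <<'E'
def wpt(uv,z,s=None):
    s=s or manip.read_state();i=manip.camera_info('wrist')
    v=np.array([uv[0]-i['cx'],uv[1]-i['cy']]);r=np.hypot(*v);th=r/i['fx'];d=np.r_[v/r*np.sin(th),np.cos(th)]
    T=np.array(i['T_tool_cam']);R=Ro.from_euler('xyz',s['eef_rot']).as_matrix()
    p=R@T[:3,3]+s['eef_pos'];d=R@T[:3,:3]@d;return p+d*(z-p[2])/d[2]
E
python3 - <<'E'
from h import *
k=640/440
for n,uv,z in [('nutB',(218,180),21.5),('ring',(315,194),18),('nutA',(389,151),21.5),('fingertip gap',(218,200),10)]:print(n,wpt((uv[0]*k,uv[1]*k),z))
a=cv2.imread('pics/scene0.png');b=cv2.imread('pics/s2f.png');print(cv2.absdiff(a,b)[215:228,295:335].max(2).tolist()[5])
E
```

```text
nutB [4.59947215e+02 1.78518639e-01 2.15000000e+01]
ring [544.92863465 -14.89936466  18.        ]
nutA [616.76574836  25.30046118  21.5       ]
fingertip gap [459.63225442 -22.13643796  10.        ]
[2, 2, 4, 2, 1, 3, 4, 5, 6, 3, 2, 7, 5, 1, 5, 3, 4, 3, 5, 3, 4, 7, 7, 41, 86, 79, 78, 77, 78, 75, 78, 75, 81, 79, 78, 76, 82, 82, 80, 84]
```

Run:
```python
from h import *
w=manip.camera('wrist')[:,:,::-1];cv2.imwrite('pics/w2full.png',w)
a=cv2.imread('pics/scene0.png');b=cv2.imread('pics/s2f.png')
c=lambda m:cv2.resize(m[190:240,280:355],None,fx=5,fy=5,interpolation=cv2.INTER_CUBIC)
cv2.imwrite('pics/k.png',np.vstack([cv2.resize(w[210:320,240:490],(750,330)),np.hstack([c(a),c(b)])]))
for uv in [(291,273),(345,273)]:print(wpt(uv,6))
```

```text
[443.80278592 -12.13941191   6.        ]
[476.5668551  -12.21832071   6.        ]
```

View pics/k.png

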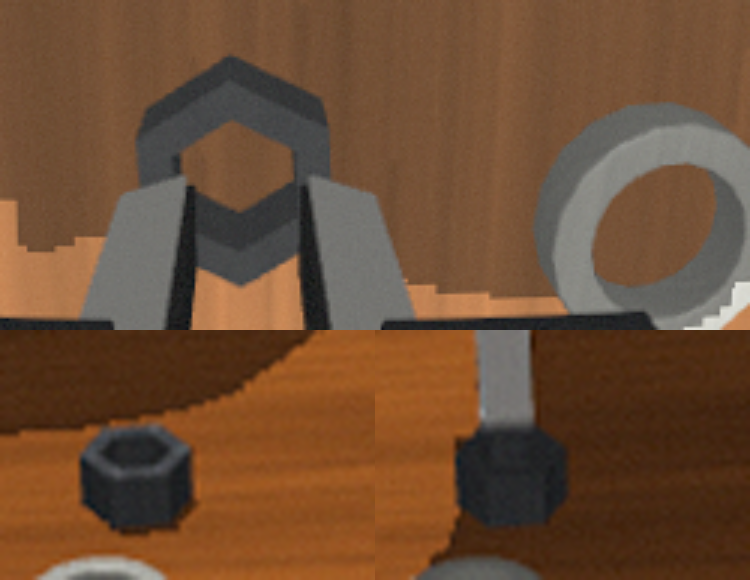

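Nut B has not moved. Both views suggest the fingertips passed over it, so the true tip sits higher than reported. I'll estimate that offset from the wrist image.

Run:
```python
from h import *
from scipy.optimize import least_squares
s=dict(manip.read_state());k=640/440
obs=[((319.3,266),(462.7,-6.8,21.5)),((458.3,275),(549.4,-22.5,18)),((389*k,151*k),(619.5,24.5,21.5))]
def f(o):
    t=dict(s);t['eef_pos']=s['eef_pos']+o
    return np.concatenate([(wpt(u,P[2],t)-P)[:2] for u,P in obs])
r=least_squares(f,[0,0,0]);print(r.x,r.fun,s['eef_pos'],s['wrist_force'],s['joints'])
```

```text
[ 1.36659371 -4.40389457  4.36251409] [-0.21635192 -1.4703798  -1.81964492  6.08750265  2.03599911 -4.61712334] [462.73235439  -7.81859136   6.24768534] [-0.79880926 -0.85397511 -0.0170838 ] [-9.60582164e-02  3.31688860e-01  1.91603413e+00 -6.87391450e-06
  8.93852395e-01 -9.21914157e-02]
```

Call:
{"api": "servo_tool", "payload": {"rows": [[0, 0, 0, 0, -10, 0, 0.81], [0, 0, 0, 0, -15, 0, 0.81], [0, 0, 0, 0, -15, 0, 0.81], [0, 0, 0, 0, -12, 0, 0.81], [0, 0, 0, 0, 0, 0, 0.81], [0, 0, 0, 0, 0, 0, 0.81]]}}

```text
clock: 5.48
eef_pos: [462.6, -59.7, 6.2]
eef_rot: [-3.141, -0.0, 1.567]
wrist_force: [1.2, -0.3, 1.4]
finger_gap: 17.7
finger_force: 0.0
```

Run:
```python
from h import *
b=manip.camera("scene")[:,:,::-1];w=manip.camera("wrist")[:,:,::-1]
cv2.imwrite("pics/s3f.png",b)
c=cv2.resize(b[170:240,250:350],None,fx=6,fy=6,interpolation=cv2.INTER_CUBIC)
cv2.imwrite("pics/k3.png",np.vstack([c,cv2.resize(w[200:300,230:430],(600,170*1))]))
i,R,p=cam('scene')
def pr(P):
    q=R.T@(np.array(P)-p);return ((q[:2]/q[2]*i['fx']+[i['cx'],i['cy']])-[250,170])*6
for x in(462,480):
  for z in(6,20,30):print(x,z,pr((x,-59.7,z)))
```

```text
462 6 [167.43999371 314.50485398]
462 20 [164.46014815 276.04445194]
462 30 [162.30603284 248.2416216 ]
480 6 [166.98152472 346.07046305]
480 20 [163.95805666 307.31280628]
480 30 [161.77205242 279.2905483 ]
```

View pics/k3.png

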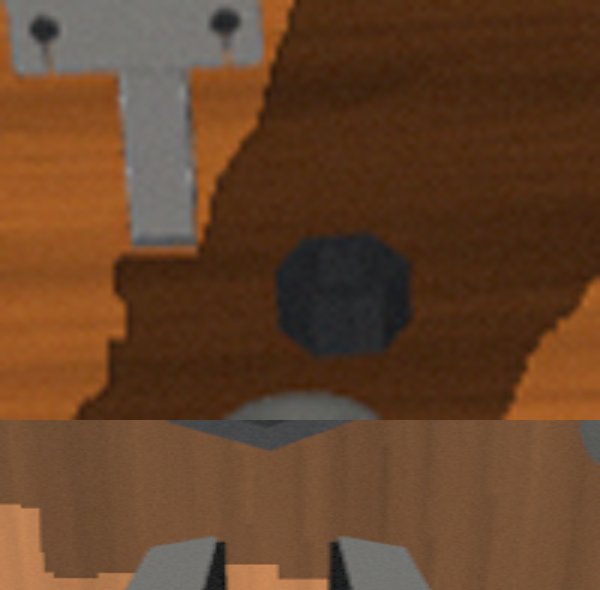

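The fingertips end at scene crop (163,245), about 30–35 mm above the bench, although the reported TCP height is 6 mm. I'll descend slowly behind the nut, watching the force.

Call:
{"api": "servo_tool", "payload": {"rows": [[0, 0, 0, 0, 0, -2, 0.81], [0, 0, 0, 0, 0, -2, 0.81], [0, 0, 0, 0, 0, -2, 0.81], [0, 0, 0, 0, 0, -2, 0.81], [0, 0, 0, 0, 0, -2, 0.81], [0, 0, 0, 0, 0, -2, 0.81], [0, 0, 0, 0, 0, -2, 0.81], [0, 0, 0, 0, 0, -2, 0.81], [0, 0, 0, 0, 0, 0, 0.81]]}}

```text
clock: 6.7
eef_pos: [462.6, -59.8, -9.9]
eef_rot: [-3.141, -0.0, 1.567]
wrist_force: [-0.3, 0.0, -0.3]
finger_gap: 17.9
finger_force: 0.0
```

Run:
```python
from h import *
b=manip.camera("scene")[:,:,::-1];cv2.imwrite("pics/s4f.png",b)
for f in("s3f","s4f"):
    a=cv2.imread(f"pics/{f}.png");print(f,[(r,a[r,275:280].mean(0).astype(int).tolist()) for r in range(205,230)])
print(manip.read_state()['wrist_force'])
```

```text
s3f [(205, [115, 117, 119]), (206, [115, 118, 121]), (207, [115, 117, 120]), (208, [117, 119, 122]), (209, [98, 98, 99]), (210, [81, 82, 82]), (211, [54, 85, 136]), (212, [22, 58, 109]), (213, [17, 37, 65]), (214, [14, 36, 64]), (215, [15, 36, 66]), (216, [17, 38, 69]), (217, [20, 41, 74]), (218, [17, 43, 77]), (219, [18, 42, 76]), (220, [17, 42, 74]), (221, [18, 44, 77]), (222, [17, 41, 74]), (223, [17, 40, 72]), (224, [17, 41, 76]), (225, [18, 43, 76]), (226, [19, 42, 75]), (227, [15, 40, 73]), (228, [19, 43, 75]), (229, [18, 40, 72])]
s4f [(205, [114, 116, 119]), (206, [114, 116, 119]), (207, [113, 116, 118]), (208, [115, 117, 119]), (209, [115, 117, 120]), (210, [114, 116, 119]), (211, [115, 118, 120]), (212, [115, 116, 118]), (213, [115, 116, 120]), (214, [115, 117, 119]), (215, [116, 118, 121]), (216, [111, 114, 116]), (217, [94, 94, 94]), (218, [61, 69, 81]), (219, [30, 49, 77]), (220, [17, 41, 76]), (221, [18, 43, 77]), (222, [15, 39, 73]), (223, [18, 40, 73]), (224, [20, 43, 77]), (225, [17, 42, 76]), (226, [17, 42, 74]), (227, [19, 42, 75]), (228, [18, 43, 75]), (229, [19, 40, 72])]
[0.46276789 0.18225456 0.39638302]
```

Call:
{"api": "servo_tool", "payload": {"rows": [[0, 0, 0, 0, 0, -2, 0.81], [0, 0, 0, 0, 0, -2, 0.81], [0, 0, 0, 0, 0, -2, 0.81], [0, 0, 0, 0, 0, -2, 0.81], [0, 0, 0, 0, 0, -2, 0.81], [0, 0, 0, 0, 0, -2, 0.81], [0, 0, 0, 0, 0, 0, 0.81]]}}

```text
clock: 7.62
eef_pos: [462.6, -59.8, -21.9]
eef_rot: [-3.141, -0.0, 1.567]
wrist_force: [0.0, -0.6, 0.7]
finger_gap: 17.9
finger_force: 0.0
```

Run:
```python
from h import *
b=manip.camera("scene")[:,:,::-1];cv2.imwrite("pics/s5f.png",b)
print([(r,b[r,275:280].mean(0).astype(int).tolist()) for r in range(216,234)])
w=manip.camera("wrist")[:,:,::-1]
cv2.imwrite("pics/k5.png",np.vstack([cv2.resize(b[170:240,250:350],None,fx=5,fy=5,interpolation=cv2.INTER_CUBIC),cv2.resize(w[200:300,230:430],(500,250))]))
```

```text
[(216, [116, 119, 121]), (217, [115, 117, 119]), (218, [114, 116, 118]), (219, [115, 116, 119]), (220, [116, 118, 121]), (221, [116, 118, 120]), (222, [105, 108, 109]), (223, [88, 90, 88]), (224, [49, 58, 77]), (225, [17, 42, 77]), (226, [16, 40, 72]), (227, [19, 42, 74]), (228, [18, 42, 76]), (229, [19, 39, 71]), (230, [19, 39, 69]), (231, [14, 36, 66]), (232, [17, 39, 68]), (233, [19, 40, 72])]
```

View pics/k5.png

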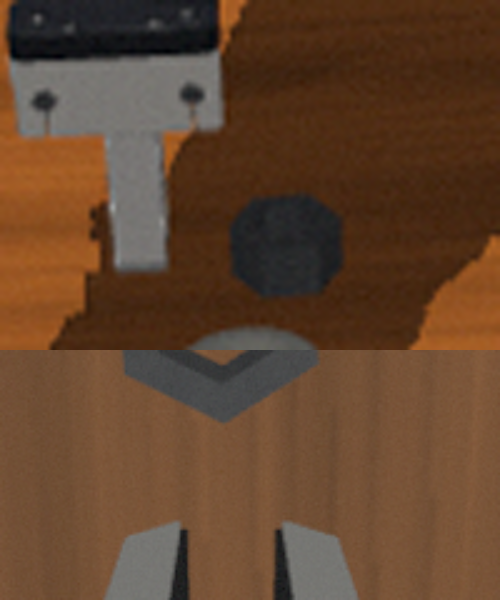

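The tip is at scene row 224, about 13 mm above the bench and already below the nut's top. It needs to go about 8 mm lower.

Call:
{"api": "servo_tool", "payload": {"rows": [[0, 0, 0, 0, 0, -2, 0.81], [0, 0, 0, 0, 0, -2, 0.81], [0, 0, 0, 0, 0, -1.5, 0.81], [0, 0, 0, 0, 0, -1.5, 0.81], [0, 0, 0, 0, 0, 0, 0.81], [0, 0, 0, 0, 4, 0, 0.81], [0, 0, 0, 0, 6, 0, 0.81], [0, 0, 0, 0, 5, 0, 0.81], [0, 0, 0, 0, 4, 0, 0.81], [0, 0, 0, 0, 4, 0, 0.81], [0, 0, 0, 0, 4, 0, 0.81], [0, 0, 0, 0, 4, 0, 0.81], [0, 0, 0, 0, 4, 0, 0.81], [0, 0, 0, 0, 5, 0, 0.81], [0, 0, 0, 0, 6, 0, 0.81], [0, 0, 0, 0, 6, 0, 0.81]]}}

```text
clock: 9.72
eef_pos: [462.7, -7.4, -28.8]
eef_rot: [-3.142, -0.0, 1.567]
wrist_force: [-0.1, 0.1, 0.1]
finger_gap: 17.9
finger_force: 0.3
```

Run:
```python
from h import *
s=manip.read_state();print(s['clock'],s['eef_pos'],s['wrist_force'],s['moment'])
b=manip.camera("scene")[:,:,::-1];cv2.imwrite("pics/s6f.png",b)
w=manip.camera("wrist")[:,:,::-1]
cv2.imwrite("pics/k6.png",np.vstack([cv2.resize(b[170:240,260:360],None,fx=5,fy=5,interpolation=cv2.INTER_CUBIC),cv2.resize(w[200:300,230:430],(500,250))]))
a=cv2.imread('pics/scene0.png')
d=cv2.absdiff(a,b).max(2)
for n,uv,z in [('shaft',(313,136),75),('tin',(370,131),70)]:print(n,pt('top',uv,z))
```

```text
9.725 [462.69803897  -7.37855766 -28.76950085] [-0.05063363  0.08124892  0.12130741] [-0.14334214 -0.08915806  0.02343246]
shaft [761.62096847  37.61627226  75.        ]
tin [772.45998535 -70.30093794  70.        ]
```

View pics/k6.png

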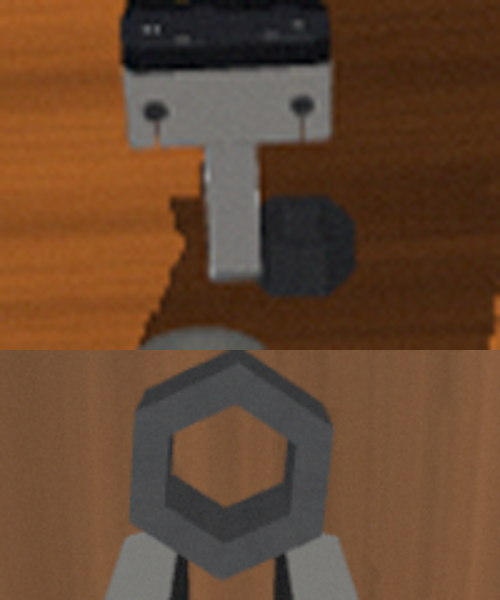

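Nut B is now cradled against both fingertips: in the crop its lower corner sits between the tips, and in the scene view it is at about (321,219). I'll push it into the pan.

Call:
{"api": "servo_tool", "payload": {"rows": [[0, 0, 0, -0.3, 7, 0, 0.81], [0, 0, 0, -0.3, 9, 0, 0.81], [0, 0, 0, -0.3, 10, 0, 0.81], [0, 0, 0, -0.3, 10, 0, 0.81], [0, 0, 0, -0.3, 10, 0, 0.81], [0, 0, 0, -0.3, 10, 0, 0.81], [0, 0, 0, -0.3, 10, 0, 0.81], [0, 0, 0, -0.3, 10, 0, 0.81], [0, 0, 0, -0.3, 10, 0, 0.81], [0, 0, 0, -0.3, 10, 0, 0.81], [0, 0, 0, -0.3, 10, 0, 0.81], [0, 0, 0, -0.3, 10, 0, 0.81], [0, 0, 0, -0.3, 10, 0, 0.81], [0, 0, 0, -0.3, 10, 0, 0.81], [0, 0, 0, -0.3, 10, 0, 0.81], [0, 0, 0, -0.3, 10, 0, 0.81]]}}

```text
clock: 11.82
eef_pos: [457.9, 148.9, -28.8]
eef_rot: [-3.142, 0.0, 1.567]
wrist_force: [-1.3, -0.7, 0.5]
finger_gap: 17.9
finger_force: 0.3
```

```bash
cat >> h.py <<'E'
def nutmask(n,im,box):
    "dark neutral blobs in box u0,v0,u1,v1"
    u0,v0,u1,v1=box;c=im[v0:v1,u0:u1].astype(int)
    m=((c.max(2)<120)&(c.max(2)-c.min(2)<22)).astype(np.uint8)
    k,l,st,ce=cv2.connectedComponentsWithStats(m)
    return [(st[j,4],tuple((ce[j]+[u0,v0]).round(1)),tuple(st[j,:4]+[u0,v0,0,0])) for j in range(1,k) if st[j,4]>40]
E
python3 - <<'E'
from h import *
s=manip.read_state();print(s['clock'],s['eef_pos'],s['wrist_force'])
b=manip.camera("scene");w=manip.camera("wrist")
print(nutmask('s',b,(330,190,480,260)))
for r in nutmask('w',w,(230,150,420,290)):print(r,wpt(r[1],21,dict(s)))
E
```

```text
11.825 [457.88923131 148.85115123 -28.77398921] [-1.28157544 -0.72481604  0.54869547]
[(np.int32(1882), (np.float64(426.5), np.float64(207.0)), (np.int64(379), np.int64(190), np.int64(101), np.int64(55))), (np.int32(387), (np.float64(464.4), np.float64(252.7)), (np.int64(448), np.int64(245), np.int64(32), np.int64(15)))]
(np.int32(831), (np.float64(237.9), np.float64(176.4)), (np.int64(230), np.int64(150), np.int64(21), np.int64(54))) [420.78713887 207.62376982  21.        ]
(np.int32(5044), (np.float64(321.6), np.float64(251.1)), (np.int64(275), np.int64(198), np.int64(95), np.int64(92))) [457.73418946 173.18152393  21.        ]
```

Call:
{"api": "servo_tool", "payload": {"rows": [[0, 0, 0, -0.3, 8, 0, 0.81], [0, 0, 0, -0.3, 10, 0, 0.81], [0, 0, 0, -0.3, 10, 0, 0.81], [0, 0, 0, -0.3, 10, 0, 0.81], [0, 0, 0, -0.3, 10, 0, 0.81], [0, 0, 0, -0.3, 10, 0, 0.81], [0, 0, 0, -0.3, 10, 0, 0.81], [0, 0, 0, -0.3, 10, 0, 0.81], [0, 0, 0, -0.3, 10, 0, 0.81], [0, 0, 0, -0.3, 10, 0, 0.81], [0, 0, 0, 0, 8, 0, 0.81], [0, 0, 0, 0, 6, 0, 0.81], [0, 0, 0, 0, 4, 0, 0.81], [0, 0, 0, 0, 2, 0, 0.81], [0, 0, 0, 0, -8, 0, 0.81], [0, 0, 0, 0, -18, 0, 0.81], [0, 0, 0, 0, -10, 30, 0.81], [0, 0, 0, 0, 0, 50, 0.81], [0, 0, 0, 0, 0, 50, 0.81]]}}

```text
clock: 14.3
eef_pos: [454.7, 228.7, 102.6]
eef_rot: [-3.141, 0.0, 1.566]
wrist_force: [-1.2, -0.2, 0.7]
finger_gap: 17.8
finger_force: 0.0
```

Run:
```python
from h import *
s=manip.read_state();print(s['clock'],s['eef_pos'])
w=manip.camera("wrist");cv2.imwrite('pics/w7.png',w[:,:,::-1])
for r in nutmask('w',w,(150,20,560,290)):print(r,wpt(r[1],21,dict(s)))
```

```text
14.3 [454.72249717 228.65367996 102.62071816]
(np.int32(1792), (np.float64(359.7), np.float64(64.2)), (np.int64(293), np.int64(48), np.int64(138), np.int64(52))) [484.61761703 365.30276479  21.        ]
(np.int32(4333), (np.float64(389.4), np.float64(162.9)), (np.int64(252), np.int64(84), np.int64(242), np.int64(190))) [508.26452531 286.47785222  21.        ]
(np.int32(1134), (np.float64(322.1), np.float64(158.4)), (np.int64(298), np.int64(132), np.int64(48), np.int64(51))) [454.88684729 289.63161344  21.        ]
(np.int32(491), (np.float64(291.6), np.float64(280.6)), (np.int64(275), np.int64(269), np.int64(30), np.int64(21))) [428.62452886 188.07688783  21.        ]
(np.int32(490), (np.float64(352.4), np.float64(280.5)), (np.int64(340), np.int64(269), np.int64(29), np.int64(21))) [480.04712457 187.95202493  21.        ]
```

Nut B rests at (455,290) in the pan. Next is nut A.

Call:
{"api": "servo_tool", "payload": {"rows": [[0, 0, 1.7, 14, -20, 0, 0.81], [0, 0, 1.7, 20, -28, 0, 0.81], [0, 0, 1.7, 20, -28, 0, 0.81], [0, 0, 1.7, 20, -28, 0, 0.81], [0, 0, 1.7, 20, -28, 0, 0.81], [0, 0, 1.7, 20, -28, 0, 0.81], [0, 0, 1.7, 20, -28, 0, 0.81], [0, 0, 1.7, 20, -28, 0, 0.81], [0, 0, 1.7, 14, -20, 0, 0.81], [0, 0, 0, 9, -13, 0, 0.81], [0, 0, 0, 0, 0, -15, 0.81], [0, 0, 0, 0, 0, -25, 0.81], [0, 0, 0, 0, 0, -25, 0.81], [0, 0, 0, 0, 0, -25, 0.81], [0, 0, 0, 0, 0, -20, 0.81], [0, 0, 0, 0, 0, -10, 0.81], [0, 0, 0, 0, 0, 0, 0.81]]}}

```text
clock: 16.48
eef_pos: [631.6, -18.6, -19.2]
eef_rot: [-3.141, -0.0, 1.834]
wrist_force: [-0.5, 0.6, 0.0]
finger_gap: 18.4
finger_force: 0.0
```

Run:
```python
from h import *
s=manip.read_state();print(s['clock'],s['eef_pos'])
w=manip.camera("wrist");cv2.imwrite('pics/w8.png',w[:,:,::-1])
for r in nutmask('w',w,(150,20,560,290)):print(r,wpt(r[1],21,dict(s)))
```

```text
16.475 [631.61805506 -18.64071028 -19.2099169 ]
(np.int32(3515), (np.float64(321.0), np.float64(202.5)), (np.int64(278), np.int64(161), np.int64(87), np.int64(80))) [619.50042818  24.80473221  21.        ]
(np.int32(1942), (np.float64(526.7), np.float64(227.6)), (np.int64(508), np.int64(187), np.int64(52), np.int64(100))) [727.09606731  41.98089587  21.        ]
(np.int32(905), (np.float64(203.1), np.float64(227.0)), (np.int64(154), np.int64(200), np.int64(69), np.int64(81))) [566.7004337   -1.42912903  21.        ]
(np.int32(673), (np.float64(553.5), np.float64(251.7)), (np.int64(545), np.int64(220), np.int64(15), np.int64(68))) [750.62501321  34.31772429  21.        ]
(np.int32(736), (np.float64(163.4), np.float64(263.8)), (np.int64(150), np.int64(222), np.int64(47), np.int64(61))) [548.55391714 -26.43624508  21.        ]
(np.int32(390), (np.float64(292.1), np.float64(280.7)), (np.int64(276), np.int64(269), np.int64(29), np.int64(21))) [615.81448989 -16.50372385  21.        ]
(np.int32(396), (np.float64(352.2), np.float64(280.7)), (np.int64(340), np.int64(269), np.int64(29), np.int64(21))) [644.5056069   -8.74657454  21.        ]
```

Call:
{"api": "servo_tool", "payload": {"rows": [[0, 0, 0, 0, 0, -5, 0.81], [0, 0, 0, 0, 0, -4.5, 0.81], [0, 0, 0, -1.1, 3.9, 0, 0.81], [0, 0, 0, -1.3, 4.8, 0, 0.81], [0, 0, 0, -1.1, 3.9, 0, 0.81], [0, 0, 0, -1.1, 3.9, 0, 0.81], [0, 0, 0, -1.1, 3.9, 0, 0.81], [0, 0, 0, -1.1, 3.9, 0, 0.81], [0, 0, 0, -1.6, 5.8, 0, 0.81], [0, 0, 0, -2.1, 7.7, 0, 0.81], [0, 0, 0, -2.6, 9.6, 0, 0.81], [0, 0, 0, -2.6, 9.6, 0, 0.81], [0, 0, 0, -2.6, 9.6, 0, 0.81], [0, 0, 0, -2.6, 9.6, 0, 0.81], [0, 0, 0, -2.6, 9.6, 0, 0.81], [0, 0, 0, -2.6, 9.6, 0, 0.81], [0, 0, 0, -2.6, 9.6, 0, 0.81], [0, 0, 0, -2.6, 9.6, 0, 0.81], [0, 0, 0, -2.6, 9.6, 0, 0.81], [0, 0, 0, -2.6, 9.6, 0, 0.81]]}}

```text
clock: 19.02
eef_pos: [595.2, 115.6, -28.3]
eef_rot: [3.142, 0.0, 1.834]
wrist_force: [0.3, -0.5, 0.6]
finger_gap: 18.0
finger_force: 0.4
```

Run:
```python
from h import *
s=manip.read_state();print(s['clock'],s['eef_pos'])
w=manip.camera("wrist");cv2.imwrite('pics/w9.png',w[:,:,::-1])
for r in nutmask('w',w,(250,120,400,290)):print(r,wpt(r[1],21,dict(s)))
```

```text
19.025 [595.24608363 115.62258966 -28.25364091]
(np.int32(4998), (np.float64(322.3), np.float64(248.9)), (np.int64(275), np.int64(198), np.int64(95), np.int64(92))) [588.86897469 140.02569144  21.        ]
```

Call:
{"api": "servo_tool", "payload": {"rows": [[0, 0, 0, -2.7, 9.6, 0, 0.81], [0, 0, 0, -2.7, 9.6, 0, 0.81], [0, 0, 0, -2.7, 9.6, 0, 0.81], [0, 0, 0, -2.7, 9.6, 0, 0.81], [0, 0, 0, -2.7, 9.6, 0, 0.81], [0, 0, 0, -2.7, 9.6, 0, 0.81], [0, 0, 0, -2.7, 9.6, 0, 0.81], [0, 0, 0, -2.7, 9.6, 0, 0.81], [0, 0, 0, -2.7, 9.6, 0, 0.81], [0, 0, 0, -2.7, 9.6, 0, 0.81], [0, 0, 0, -2.7, 9.6, 0, 0.81], [0, 0, 0, -2.7, 9.6, 0, 0.81], [0, 0, 0, -2.7, 9.6, 0, 0.81], [0, 0, 0, -2.7, 9.6, 0, 0.81], [0, 0, 0, -2, 7, 0, 0.81], [0, 0, 0, -1.3, 5, 0, 0.81], [0, 0, 0, -0.6, 2.5, 0, 0.81], [0, 0, 0, 2, -8, 0, 0.81], [0, 0, 0, 5, -18, 0, 0.81], [0, 0, 0, 3, -12, 25, 0.81]]}}

```text
clock: 21.58
eef_pos: [563.1, 223.5, -4.6]
eef_rot: [-3.138, 0.0, 1.833]
wrist_force: [-0.9, 0.5, -0.2]
finger_gap: 18.0
finger_force: 0.0
```

Call:
{"api": "servo_tool", "payload": {"rows": [[0, 0, 0, 0, 0, 35, 0.81], [0, 0, 0, 0, 0, 40, 0.81], [0, 0, 0, 0, 0, 30, 0.81], [0, 0, 0, 0, 0, 0, 0.81]]}}

```text
clock: 22.08
eef_pos: [565.1, 224.9, 104.0]
eef_rot: [3.137, -0.0, 1.833]
wrist_force: [0.7, 0.2, -0.2]
finger_gap: 17.8
finger_force: 0.0
```

Run:
```python
from h import *
s=manip.read_state();print(s['clock'],s['eef_pos'])
w=manip.camera("wrist");cv2.imwrite('pics/w10.png',w[:,:,::-1])
for r in nutmask('w',w,(130,20,500,260)):print(r,wpt(r[1],21,dict(s)))
```

```text
22.075 [565.14402183 224.94324985 104.02566714]
(np.int32(1690), (np.float64(274.1), np.float64(41.9)), (np.int64(205), np.int64(31), np.int64(135), np.int64(41))) [488.30807871 366.18562954  21.        ]
(np.int32(4800), (np.float64(241.8), np.float64(136.8)), (np.int64(147), np.int64(68), np.int64(238), np.int64(178))) [483.29170386 285.11566635  21.        ]
(np.int32(1262), (np.float64(213.6), np.float64(122.6)), (np.int64(189), np.int64(99), np.int64(52), np.int64(48))) [457.49300026 291.28190957  21.        ]
(np.int32(1072), (np.float64(321.4), np.float64(151.8)), (np.int64(296), np.int64(127), np.int64(51), np.int64(47))) [547.82409825 288.85473646  21.        ]
```

Call:
{"api": "servo_tool", "payload": {"rows": [[0, 0, -0.5, -2, -28, 0, 0.81], [0, 0, -0.5, -3, -40, 0, 0.81], [0, 0, -0.5, -3, -40, 0, 0.81], [0, 0, -0.5, -3, -40, 0, 0.81], [0, 0, -0.5, -3, -40, 0, 0.81], [0, 0, -0.5, -3, -40, 0, 0.81], [0, 0, -0.5, -3, -40, 0, 0.81], [0, 0, -0.5, -3, -40, 0, 0.81], [0, 0, -0.5, -3, -40, 0, 0.81], [0, 0, -0.5, -3, -40, 0, 0.81], [0, 0, -0.5, -3, -40, 0, 0.81], [0, 0, -0.5, -3, -40, 0, 0.81], [0, 0, -0.5, -3, -40, 0, 0.81], [0, 0, -0.5, -3, -40, 0, 0.81], [0, 0, -0.5, -2, -12, 0, 0.81], [0, 0, 0, 0, 0, -20, 0.81], [0, 0, 0, 0, 0, -40, 0.81], [0, 0, 0, 0, 0, -40, 0.81], [0, 0, 0, 0, 0, -15, 0.81], [0, 0, 0, 0, 0, 0, 0.81]]}}

```text
clock: 24.62
eef_pos: [520.4, -333.6, -13.8]
eef_rot: [-3.14, -0.001, 1.703]
wrist_force: [-0.3, -0.1, -0.1]
finger_gap: 18.1
finger_force: 0.0
```

Run:
```python
from h import *
s=manip.read_state();print(s['clock'],s['eef_pos'])
w=manip.camera("wrist");cv2.imwrite('pics/w11.png',w[:,:,::-1])
for r in nutmask('w',w,(230,120,420,290)):print(r,wpt(r[1],21,dict(s)))
```

```text
24.625 [ 520.39644714 -333.63160124  -13.7991629 ]
(np.int32(3274), (np.float64(318.5), np.float64(201.0)), (np.int64(277), np.int64(161), np.int64(85), np.int64(77))) [ 512.8077777  -289.29953139   21.        ]
(np.int32(484), (np.float64(291.6), np.float64(280.6)), (np.int64(276), np.int64(269), np.int64(29), np.int64(21))) [ 504.50824643 -331.59773896   21.        ]
(np.int32(491), (np.float64(352.7), np.float64(280.6)), (np.int64(340), np.int64(269), np.int64(30), np.int64(21))) [ 535.40083362 -327.45136546   21.        ]
```

Nut A is at (548,289) in the pan. Now nut C, passing left of the ring.

Call:
{"api": "servo_tool", "payload": {"rows": [[0, 0, 0, 0, 0, -8, 0.81], [0, 0, 0, -0.4, 0, -6, 0.81], [0, 0, 0, -0.9, 5, -0.6, 0.81], [0, 0, 0, -0.9, 5, 0, 0.81], [0, 0, 0, -0.6, 4, 0, 0.81], [0, 0, 0, -0.6, 4, 0, 0.81], [0, 0, 0, -0.6, 4, 0, 0.81], [0, 0, 0, -0.6, 4, 0, 0.81], [0, 0, 0, -0.8, 6, 0, 0.81], [0, 0, 0, -1.1, 8, 0, 0.81], [0, 0, 0, -1.4, 10, 0, 0.81], [0, 0, 0, -1.4, 10, 0, 0.81], [0, 0, 0, -1.4, 10, 0, 0.81], [0, 0, 0, -1.4, 10, 0, 0.81], [0, 0, 0, -1.4, 10, 0, 0.81], [0, 0, 0, -1.4, 10, 0, 0.81], [0, 0, 0, -1.4, 10, 0, 0.81], [0, 0, 0, -1.4, 10, 0, 0.81], [0, 0, 0, -1.4, 10, 0, 0.81], [0, 0, 0, -1.4, 10, 0, 0.81]]}}

```text
clock: 27.18
eef_pos: [500.1, -193.5, -27.9]
eef_rot: [-3.142, 0.0, 1.703]
wrist_force: [-0.1, 0.0, 0.6]
finger_gap: 18.2
finger_force: 0.2
```

Run:
```python
from h import *
s=manip.read_state();print(s['clock'],s['eef_pos'])
w=manip.camera("wrist");cv2.imwrite('pics/w12.png',w[:,:,::-1])
for r in nutmask('w',w,(250,120,400,290)):print(r,wpt(r[1],21,dict(s)))
```

```text
27.175 [ 500.11427009 -193.45966713  -27.86159464]
(np.int32(4333), (np.float64(322.4), np.float64(244.4)), (np.int64(278), np.int64(198), np.int64(90), np.int64(92))) [ 496.69509242 -166.43237759   21.        ]
```

Call:
{"api": "servo_tool", "payload": {"rows": [[0, 0, 0, -1.4, 10, 0, 0.81], [0, 0, 0, -1.4, 10, 0, 0.81], [0, 0, 0, -1.4, 10, 0, 0.81], [0, 0, 0, -1.4, 10, 0, 0.81], [0, 0, 0, -1.4, 10, 0, 0.81], [0, 0, 0, -1.4, 10, 0, 0.81], [0, 0, 0, -1.4, 10, 0, 0.81], [0, 0, 0, -1.4, 10, 0, 0.81], [0, 0, 0, -1.4, 10, 0, 0.81], [0, 0, 0, -1.4, 10, 0, 0.81], [0, 0, 0, -1.4, 10, 0, 0.81], [0, 0, -1, -1, 10, 0, 0.81], [0, 0, -1, -0.8, 10, 0, 0.81], [0, 0, -1, -0.6, 10, 0, 0.81], [0, 0, -1, -0.4, 10, 0, 0.81], [0, 0, -1, -0.2, 10, 0, 0.81], [0, 0, -1, 0, 10, 0, 0.81], [0, 0, -1, 0, 10, 0, 0.81], [0, 0, -1, 0.2, 10, 0, 0.81]]}}

```text
clock: 29.6
eef_pos: [482.0, -3.5, -27.9]
eef_rot: [-3.142, 0.0, 1.562]
wrist_force: [-0.1, -0.0, 0.1]
finger_gap: 18.0
finger_force: 0.3
```

Run:
```python
from h import *
s=manip.read_state();print(s['clock'],s['eef_pos'],s['eef_rot'])
w=manip.camera("wrist");cv2.imwrite('pics/w13.png',w[:,:,::-1])
for r in nutmask('w',w,(250,120,400,290)):print(r,wpt(r[1],21,dict(s)))
```

```text
29.6 [481.95398391  -3.45125264 -27.8570464 ] [-3.14153488e+00  3.47729545e-06  1.56207178e+00]
(np.int32(4295), (np.float64(322.3), np.float64(244.2)), (np.int64(279), np.int64(198), np.int64(89), np.int64(92))) [482.25345274  23.87652077  21.        ]
```

Call:
{"api": "servo_tool", "payload": {"rows": [[0, 0, -1, 0.4, 8, 0, 0.81], [0, 0, -1, 0.6, 10, 0, 0.81], [0, 0, -1, 0.8, 10, 0, 0.81], [0, 0, -1, 1, 10, 0, 0.81], [0, 0, -1, 1, 10, 0, 0.81], [0, 0, 0, 1, 10, 0, 0.81], [0, 0, 0, 1, 10, 0, 0.81], [0, 0, 0, 1, 10, 0, 0.81], [0, 0, 0, 1, 10, 0, 0.81], [0, 0, 0, 1, 10, 0, 0.81], [0, 0, 0, 1, 10, 0, 0.81], [0, 0, 0, 1, 10, 0, 0.81], [0, 0, 0, 1, 10, 0, 0.81], [0, 0, 0, 1, 10, 0, 0.81], [0, 0, 0, 1, 10, 0, 0.81], [0, 0, 0, 1, 10, 0, 0.81]]}}

```text
clock: 31.65
eef_pos: [496.9, 154.6, -27.9]
eef_rot: [-3.142, -0.0, 1.476]
wrist_force: [0.8, -0.8, -0.2]
finger_gap: 17.9
finger_force: 0.2
```

Run:
```python
from h import *
s=manip.read_state();print(s['clock'],s['eef_pos'],s['eef_rot'])
w=manip.camera("wrist");cv2.imwrite('pics/w14.png',w[:,:,::-1])
for r in nutmask('w',w,(180,80,450,290)):print(r,wpt(r[1],21,dict(s)))
```

```text
31.65 [496.88192345 154.55958851 -27.85979887] [-3.14158718e+00 -2.21085941e-06  1.47604939e+00]
(np.int32(4990), (np.float64(322.5), np.float64(249.2)), (np.int64(275), np.int64(198), np.int64(95), np.int64(92))) [499.35380148 179.39206086  21.        ]
```

Call:
{"api": "servo_tool", "payload": {"rows": [[0, 0, 0, 1, 10, 0, 0.81], [0, 0, 0, 1, 10, 0, 0.81], [0, 0, 0, 1, 10, 0, 0.81], [0, 0, 0, 1, 10, 0, 0.81], [0, 0, 0, 1, 10, 0, 0.81], [0, 0, 0, 1, 10, 0, 0.81], [0, 0, 0, 0.6, 7, 0, 0.81], [0, 0, 0, 0.4, 4, 0, 0.81], [0, 0, 0, 0, 2, 0, 0.81], [0, 0, 0, -1, -8, 0, 0.81], [0, 0, 0, -2, -18, 0, 0.81], [0, 0, 0, -1, -12, 25, 0.81], [0, 0, 0, 0, -20, 45, 0.81], [0, 0, 0, -10, -40, 45, 0.81], [0, 0, 0, -10, -50, 30, 0.81], [0, 0, 0, -10, -50, 0, 0.81], [0, 0, 0, -10, -50, 0, 0.81], [0, 0, 0, -10, -50, 0, 0.81], [0, 0, 0, -10, -50, 0, 0.81], [0, 0, 0, 0, 0, 0, 0.81]]}}

```text
clock: 34.2
eef_pos: [438.4, -124.3, 117.1]
eef_rot: [3.142, 0.0, 1.471]
wrist_force: [-0.4, 0.1, 0.3]
finger_gap: 18.0
finger_force: 0.0
```

Run:
```python
from h import *
s=manip.read_state();print(s['clock'],s['eef_pos'])
t=manip.camera("top");cv2.imwrite('pics/t15.png',t[:,:,::-1])
O=pt('top',(0,0),0)*0+np.array([503,275,0]);a=np.radians(9)
def pan(P):
    d=P-O;return np.round([d[0]*np.cos(a)+d[1]*np.sin(a),-d[0]*np.sin(a)+d[1]*np.cos(a)],1)
for r in nutmask('t',t,(145,215,240,335)):print(r,pt('top',r[1],20)[:2],pan(pt('top',r[1],20)))
a0=cv2.imread('pics/top0.png');a1=t[:,:,::-1]
for n,c in dict(ring=(345,251),gear=(446,187),sock=(428,316),shaft=(313,145),tin=(370,140)).items():
    u,v=c;T=a0[v-20:v+20,u-20:u+20];S=np.ascontiguousarray(a1[v-35:v+35,u-35:u+35])
    m=cv2.matchTemplate(S,T,cv2.TM_CCOEFF_NORMED);print(n,cv2.minMaxLoc(m)[1::2])
```

```text
34.2 [ 438.43637975 -124.25980882  117.09515171]
(np.int32(470), (np.float64(163.0), np.float64(271.2)), (np.int64(150), np.int64(223), np.int64(69), np.int64(105))) [510.39461572 328.41837042] [15.7 51.6]
(np.int32(216), (np.float64(184.9), np.float64(251.8)), (np.int64(175), np.int64(242), np.int64(21), np.int64(21))) [547.94319325 287.20399261] [46.3  5. ]
(np.int32(215), (np.float64(203.2), np.float64(272.4)), (np.int64(193), np.int64(262), np.int64(22), np.int64(21))) [508.0085143  250.50910613] [  1.1 -25. ]
(np.int32(223), (np.float64(183.0), np.float64(299.4)), (np.int64(172), np.int64(290), np.int64(23), np.int64(19))) [456.3218683  287.90192594] [-44.1  20. ]
(np.int32(43), (np.float64(150.1), np.float64(307.9)), (np.int64(145), np.int64(306), np.int64(12), np.int64(5))) [440.17490952 350.58947418] [-50.2  84.5]
ring (0.737156867980957, (15, 15))
gear (0.9995667934417725, (15, 15))
sock (0.09293320029973984, (24, 30))
shaft (0.9996392726898193, (15, 15))
tin (0.9998749494552612, (15, 15))
```

Run:
```python
from h import *
a0=cv2.imread('pics/scene0.png');a1=manip.camera('scene')[:,:,::-1]
for n,(u,v) in dict(ring=(300,247),gear=(175,298),sock=(217,209)).items():
    g=lambda m:cv2.Canny(np.ascontiguousarray(m),60,150).astype(np.float32)
    m=cv2.matchTemplate(g(a1[v-35:v+35,u-35:u+35]),g(a0[v-18:v+18,u-18:u+18]),cv2.TM_CCOEFF_NORMED);print(n,cv2.minMaxLoc(m)[1::2])
```

```text
ring (0.6617142558097839, (17, 17))
gear (0.8551987409591675, (17, 17))
sock (0.9308863282203674, (17, 17))
```

All the other parts are where they started (zero pixel shift), and all three nuts are inside the pan. I'm handing in the job.

```bash
python3 -c "
from cell import manip
print(manip.sign_off())"
```

```text
the job is handed in; nothing more can be done
None
```

All three nuts were pushed into the scoop pan and rest on its floor, the gear, ring, socket, shaft and tin show no shift in the camera images, and the job was handed in with about 34 s of the 72 s used; the sign-off returned no verdict.

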